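# Brush out the cup, index the plate three clicks and hold

### The job

With the round brush from its stand, brush out the tall cup on the indexing plate: two full strokes, each down to the cup's floor and up to near its rim, then stand the brush back upright in its stand and let it go. Then grip the plate's bar knob and turn it clockwise (seen from above) by feel, counting three clicks, to the third stop - neither past it nor the wrong way - and finish while still gripping the knob there. Do not click the plate round before the brush is back, and leave the loose things on the table where they are.

Things in the scene. Friction and masses are not known exactly. Their poses are not given: they have to be found in the camera images.
- brush_centre (a point): The round brush, loose, 180 mm long, 60 g, upright in its stand, head down. Point on its axis half-way up, 90 mm above its lower end; z towards the handle's top. Stiff pale head 24 mm diameter from 0 to 60 mm, steel neck 10 mm diameter to 80 mm, round wooden handle 16 mm diameter from 80 to 180 mm: grip it from above at about 130 mm, 40 mm above this point, at any yaw.
- brush_tip (a point): Centre of the flat lower end of the brush head (90 mm below brush_centre along the brush); z along the brush, towards the handle.
- stand_floor (a point): The brush stand: a fixed grey upright tube, inner diameter 36 mm, wall 3 mm, top 75 mm above the table, on a 70 mm square foot. Point: centre of the floor inside, 6 mm above the table (the tube is 69 mm deep). The brush tip rests here.
- cup_floor (a point): The steel cup fixed on the turning plate, the only cup there: inner diameter 48 mm, wall 3 mm, 70 mm deep. Point: centre of its inner floor, 57 mm above the table; the rim is 127 mm above the table. It sits 72 mm from the plate's axis, in line with the knob's bar, and moves round with the plate. x points from the plate's axis outwards.
- knob_grip (a point): The black bar knob on the plate's axis, fixed to the plate (turning it turns the plate). Point: on the axis at gripping height, 132 mm above the table. The bar is 46 mm long along this point's x axis (pointing to the cup), 14 mm thick along y, its top 12 mm above and its lower edge 24 mm below this point. Pinch it from above across its thickness.
- turret: The turning part in one piece: plate, cup and knob; origin on the axis, 40 mm above the table; x along the knob's bar towards the cup, z up. Beside the knob only low blocks (under 90 mm above the table) stand on the plate, besides the cup, whose near wall begins 45 mm from the axis along +x (rim 127 mm above the table).
- plate (a joint): Turn of the indexing plate (196 mm diameter, on a round white fixed base) in rad: 0 at the start, which is a stop; grows clockwise from above. A detent gives a stop every 24 degrees (0.419 rad): up to 0.12 N m resists to half-way, then the plate is drawn into the next stop and stays there. Third stop: 1.257 rad. The plate can be turned beyond it (to 2.2) and backwards (to -0.9).
- index_block (a point): Top centre of the dark index block fixed to the base beside the plate, 62 mm tall, 24 x 22 mm, 117 mm from the plate's axis. At the third stop the cup is in line with it (as seen from the axis).
- spare_cup_centre (a point): Bystander: loose steel cup standing on the table, 48 mm diameter, 60 mm tall; point at its centre, half-way up.
- driver: Bystander: loose black-handled screwdriver lying on the table.
- gauge_block: Bystander: loose aluminium block with two holes, 60 x 40 x 30 mm; origin under its centre.
- collar: Bystander: loose steel collar, 52 mm outer diameter, 18 mm tall; origin under its centre.
- jar: Bystander: loose clear jar with black lid, 52 mm diameter, 60 mm tall; origin under its centre.
- jaw: Bystander: loose dark steel vice jaw, 50 x 24 x 44 mm; origin under its centre.
There are look-alikes about, which are no part of the job. What is shaped like the part that bears cup_floor but turquoise is not meant.

How it is judged:
On the way, in this order (a step that is already met when the one before it is completed fails the run):
1. first stroke down: gripped brush tip within 12 mm of the cup's floor (z of brush_tip in the frame of cup_floor below 0.012 m and horizontal distance between brush_tip and cup_floor below 0.02 m and contact force between the fingers and brush above 0.5 N), for 0.05 s.
2. first stroke up: tip at least 40 mm above the floor, over the cup (z of brush_tip in the frame of cup_floor above 0.04 m and horizontal distance between brush_tip and cup_floor below 0.02 m), for 0.02 s.
3. second stroke down (all of step 1), for 0.05 s.
4. second stroke up (all of step 2), for 0.02 s.
5. brush upright in its stand, let go (horizontal distance between brush_tip and stand_floor below 0.01 m and z of brush_tip in the frame of stand_floor below 0.01 m and angle between brush_tip's own z axis and vertical below 0.2 rad and contact force between the fingers and brush below 0.1 N), for 0.2 s.
6. first click (value of joint plate above 0.21 rad), for 0.05 s.
7. plate at the third stop, knob gripped (value of joint plate between 1.137 and 1.377 rad and contact force between the fingers and turret above 3 N and distance between the grasp point and knob_grip below 0.025 m), for 0.2 s.
At the end, for the whole second after the job is handed in: The plate is at rest at its third stop (within 0.12 rad, 7 degrees, of 1.257 rad) with the fingers gripping the knob (over 3 N, grasp point within 25 mm of the grip point); the brush stands upright in its stand, tip within 10 mm of its floor (all of step 7 and velocity of joint plate between -0.1 and 0.1 rad/s and horizontal distance between brush_tip and stand_floor below 0.01 m and z of brush_tip in the frame of stand_floor below 0.01 m and angle between brush_tip's own z axis and vertical below 0.2 rad); the arm keeps its last pose, push and grip.
It fails at once if plate turned towards a fourth stop, or the wrong way out of its start stop (value of joint plate above 1.47 rad or value of joint plate below -0.21 rad).
It fails at once if plate clicked round while the brush is out of its stand (value of joint plate above 0.21 rad and z of brush_tip in the frame of stand_floor above 0.03 m).
It fails at once if a loose bystander moved more than 30 mm (distance of any of spare_cup_centre, driver, gauge_block, collar, jar, jaw from where it was at the start of the episode above 0.03 m).
It also fails if it takes over 67 s, if anything falls off the work surface, if the arm or the gripper's body presses on something with over 40 N, if the wrist force passes 120 N, or if a joint passes its speed limit or range.

### The arm

A 6-joint arm with a two-finger parallel gripper is mounted at the origin on the work surface. World frame = base frame: x ahead of the robot, y to its left, z up, the work surface at z = 0. Lengths are in m, angles in rad, forces in N, time in s.
With the tool pointing down it reaches from about 0.35 to 1 m from the base axis. Payload 7.1 kg.
Tool frame: the origin (TCP) lies midway between the tips of the shut fingers; the grasp point (between the pads) lies 19 mm behind it (grip_depth is the distance from the TCP to the grasp point, in m); z points along the fingers, y is the direction in which the jaws open and shut (so a half turn about z gives the same grasp; the last joint's range is limited). The gripper opens to 85 mm and grips with 20 to 120 N. Pads are 22 mm wide; open, the fingers measure 114 mm over their backs; the gripper's body (76 mm by 85 mm) begins 54 mm behind the grasp point. The pads swing forward as they close: fully open they stand 13 mm farther back than shut.
Start: joints at [1.148, 0.423, 1.63, -0, 1.089, -0.019], TCP at [0.246, 0.575, 0.231] pointing down, gripper open.
Joint ranges: [-3, 3], [-0.9, 2.11], [0.09, 2.58], [-1.31, 4.45], [0.11, 2.69], [-2.54, 2.54]. Speed limits (rad/s): [2.39, 2.39, 3.01, 3.14, 3.14, 3.14].

### API

Orientations are given as a unit quaternion [x, y, z, w].
In Python, from workcell import get_state, grab_frame, finish_job, grip_depth gives the robot as it stands.
- The arm moves only by the tool servo_tool, never from a script. Its argument "plan" is a list of rows, each a list of 5 numbers: the shift along the tool's x, y, z in cm, then the turn about the tool's z in degrees, then the gripper command: -1 is fully open, 1 is shut, values between are in proportion. A call has 1 to 20 rows; each row shifts and turns the commanded pose from where the row before left it, along the tool's axes as they then stand; what a row does not reach is not made up. A row lasts 1/12 s, in which the tool goes at most 41.7 mm and 7.16 degrees, less where a joint would pass 70% of its speed; a pose out of reach is approached as far as the arm can. A call with a gripper value outside its range is refused whole. The fingers move at their own pace and stop on an object; the grip force is fixed at half the most. Time passes only in rows, so rows that do not move let the fingers close. It gives the time, the measured TCP pose, the force and the opening at its end, in the units of the state.
- get_state(): the state, without advancing time (a new reading comes with each control period).
- grab_frame(name): name is "side" or "top" or "wrist"; returns a dict with "color" (420x560x3 uint8, red, green, blue), "depth" (420x560 float32, m along the optical axis (not along the pixel's ray), 0 where there is no reading), "intrinsics" (3x3 intrinsics, pixels), "R" (3x3) and "t" (3): a world point X has camera coordinates R X + t. Camera axes: x right, y down, z forward; pixel columns grow to the right and rows downward; lengths in m; the calibration is good to about 2 mm. A picture is of the moment at which its call begins.
- finish_job(): hands the job in, once; it reports no verdict.
The state is a dict: "time": time; "qpos": joint angles; "qd": joint speeds; "joint_torque": joint torques, N m; "ee_pos": TCP position; "orientation": TCP orientation; "force": force on the tool from outside, world axes, zero at the start; "ft_torque": the same for the moment, N m; "opening": opening from 0.0 (shut) to 1.0 (fully open).
Only numpy, scipy, OpenCV 4.12 (cv2) and the standard library are available. Lean on these libraries where they do the work, as an engineer would, in place of code of your own. Each camera call takes 0.05 s, during which the arm holds its last target.

## Working session

There is one attempt and no reset: what is moved stays moved. The work goes in short steps, Python scripts to look and compute and a tool call to move; the robot and the scene stay as the last step left them, time stands still between calls to the robot, and variables do not carry over. Pictures are saved under pics/ and viewed, and the job is handed in when it is done.

Besides the shell and the picture viewer there is one more tool, called after "Call:" as name(argument=value, ...), one argument or row to a line, values as JSON. servo_tool: Moves the arm, as the interface text tells. Its arguments: {"type":"object","properties":{"plan":{"type":"array"}},"required":["plan"]}

```bash
mkdir -p pics; ls; cat > h.py <<'E'
import numpy as np, cv2
from workcell import *
def save(f,name): cv2.imwrite('pics/'+name,cv2.cvtColor(f['color'],cv2.COLOR_RGB2BGR))
def ray(f,u,v):
    K=f['intrinsics'];R=f['R'];t=f['t']
    d=R.T@np.linalg.solve(K,np.array([u,v,1.]));c=-R.T@t
    return c,d
def onz(f,u,v,z):
    c,d=ray(f,u,v); return c+d*(z-c[2])/d[2]
def pix(f,X):
    p=f['intrinsics']@(f['R']@np.array(X)+f['t']); return p[:2]/p[2]
def cloud(f):
    D=f['depth'];h,w=D.shape;u,v=np.meshgrid(np.arange(w),np.arange(h))
    P=np.stack([u,v,np.ones_like(u)],-1)@np.linalg.inv(f['intrinsics']).T*D[...,None]
    return (P-f['t'])@f['R']
E
python3 - <<'E'
from h import *
import pickle
print(get_state(),grip_depth)
for n in ['side','top','wrist']:
    f=grab_frame(n);save(f,n+'0.png');pickle.dump(f,open(n+'0.pkl','wb'))
    print(n,-f['R'].T@f['t'],f['R'][2])
E
```

```text
pics
{'time': 0.0, 'qpos': array([ 1.14800755e+00,  4.23840076e-01,  1.63066416e+00, -1.35665250e-05,
        1.08861099e+00, -1.89914778e-02]), 'qd': array([ 0.00022391, -0.00149492, -0.00052518,  0.00107587, -0.00072722,
       -0.0005051 ]), 'joint_torque': array([ 9.90743138e-05, -5.57386672e+01, -2.81742793e+01, -1.36553822e-04,
        7.26708560e-03,  7.69131447e-06]), 'ee_pos': array([0.2453262 , 0.57425824, 0.23055632]), 'orientation': array([ 2.00526630e-01,  9.79687956e-01, -7.44105397e-04, -1.60934964e-04]), 'force': array([-0.31432035, -0.0062216 ,  0.15531173]), 'ft_torque': array([-0.04719602,  0.01733158,  0.01293822]), 'opening': 0.997129767108488} 0.0187
side [-0.06776349 -0.72834349  0.9005473 ] [ 0.44143652  0.62368551 -0.64509704]
top [0.26728548 0.03211091 1.04413076] [ 0.21061579 -0.01065914 -0.9775108 ]
wrist [0.18291022 0.60207342 0.37374093] [ 0.24231958 -0.10606953 -0.96438088]
```

View pics/side0.png

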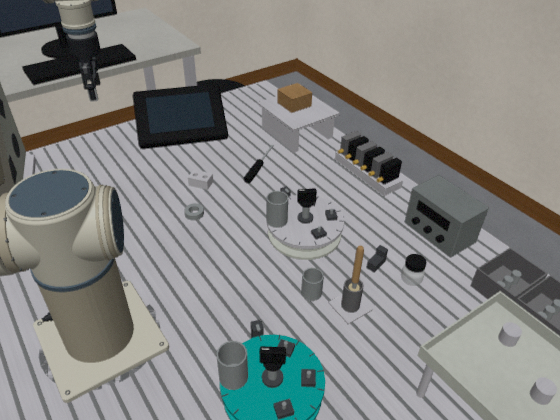

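View pics/top0.png

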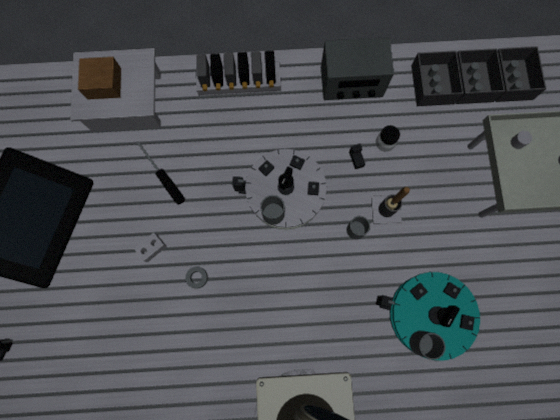

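View pics/wrist0.png

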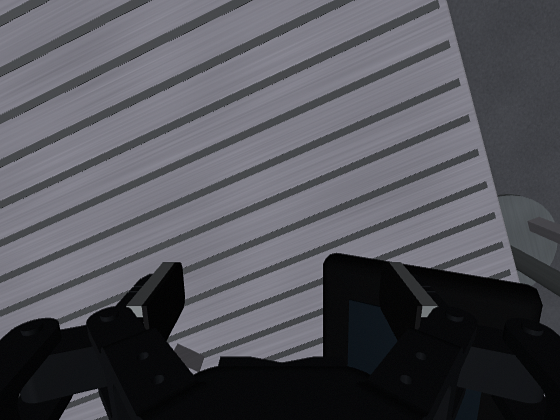

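The side view shows the white plate with its cup at (277,208) and knob at (306,205), the brush in its stand at (353,290), and the turquoise look-alike at (270,380). In the top view the white plate is at (286,188), its cup at (273,209), the brush at (393,203) and the index block at (239,184). Next I'll enlarge these and measure them.

```bash
python3 - <<'E'
from h import *
import pickle
s=pickle.load(open('side0.pkl','rb'));t=pickle.load(open('top0.pkl','rb'))
a=cv2.resize(t['color'][135:245,225:425],None,fx=4,fy=4,interpolation=cv2.INTER_CUBIC)
b=cv2.resize(s['color'][170:330,240:440],None,fx=4,fy=4,interpolation=cv2.INTER_CUBIC)[:600]
a=np.clip(a.astype(int)*2,0,255).astype(np.uint8)
cv2.imwrite('pics/ctop.png',a[...,::-1]);cv2.imwrite('pics/cside.png',b[...,::-1])
for n,f in (('s',s),('t',t)):
    C=cloud(f);D=f['depth']; print(n,(D>0).mean())
    P=C[D>0]
    for lo,hi,x0,x1,y0,y1,nm in [(.13,.2,.45,.75,-.35,-.05,'handle'),(.139,.15,.4,.75,-.05,.25,'knobtop'),(.123,.131,.35,.75,-.05,.25,'cuprim'),(.07,.08,.4,.75,-.35,-.05,'tube'),(.055,.065,.4,.75,-.05,.25,'idx')]:
        m=(P[:,2]>lo)&(P[:,2]<hi)&(P[:,0]>x0)&(P[:,0]<x1)&(P[:,1]>y0)&(P[:,1]<y1)
        if m.sum(): q=P[m];print(nm,m.sum(),q.mean(0).round(4),q.min(0).round(4),q.max(0).round(4))
E
```

```text
s 0.9959013605442177
handle 174 [ 0.4822 -0.2368  0.1624] [ 0.4755 -0.243   0.1305] [ 0.4914 -0.2268  0.1879]
knobtop 83 [0.5404 0.0135 0.1428] [ 0.5207 -0.0022  0.1391] [0.5654 0.0295 0.1461]
cuprim 149 [0.4982 0.0354 0.1262] [ 0.4505 -0.001   0.123 ] [0.5583 0.0751 0.1306]
tube 112 [ 0.4859 -0.2179  0.0743] [ 0.4628 -0.2545  0.07  ] [ 0.5366 -0.0504  0.08  ]
idx 383 [0.5426 0.0178 0.0599] [ 0.4458 -0.0498  0.055 ] [0.626  0.1431 0.0649]
t 0.9960076530612245
handle 100 [ 0.4859 -0.2305  0.1681] [ 0.4804 -0.2393  0.1303] [ 0.4949 -0.2257  0.1887]
knobtop 129 [0.5445 0.0149 0.1438] [0.5239 0.0007 0.1394] [0.5667 0.0292 0.1479]
cuprim 123 [0.4873 0.0457 0.1271] [0.4548 0.0033 0.1232] [0.5525 0.074  0.131 ]
tube 86 [ 0.4881 -0.216   0.0746] [ 0.4662 -0.2535  0.0701] [ 0.5385 -0.0501  0.0798]
idx 903 [0.5442 0.0345 0.059 ] [ 0.4513 -0.0499  0.055 ] [0.6411 0.1411 0.065 ]
```

View pics/ctop.png

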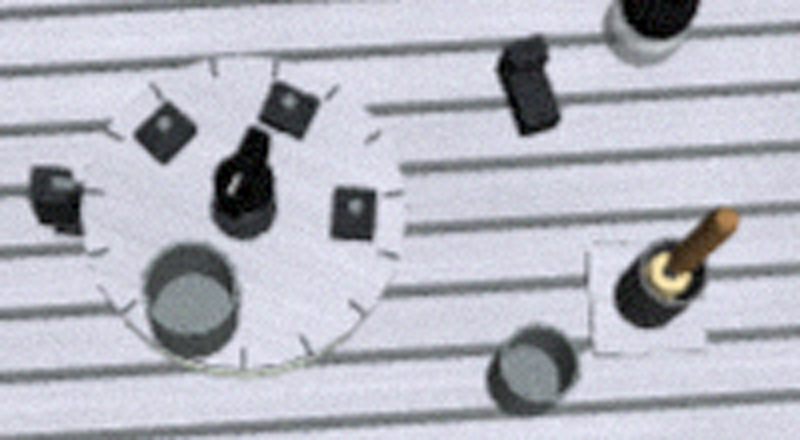

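View pics/cside.png

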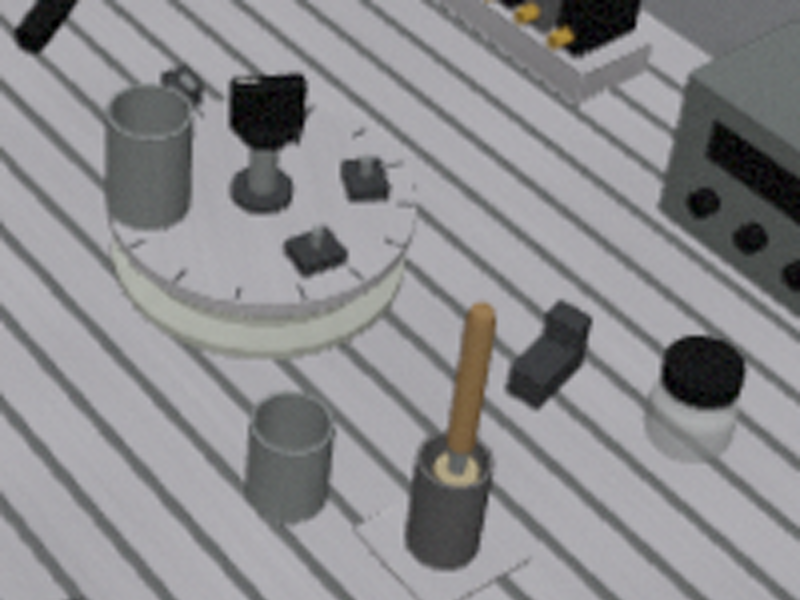

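The top crop shows the white plate's knob at about (245,190), its cup at (190,300) and the index block at (57,200). The brush leans slightly in its grey tube at (655,285). The turquoise copy isn't in the crop, so this white one is the one meant. Next I'll measure positions.

```bash
cat > m.py <<'E'
from h import *
from scipy.optimize import least_squares
def circ(q,r=None):
    f=lambda p:np.hypot(q[:,0]-p[0],q[:,1]-p[1])-(p[2] if r is None else r)
    x0=[*q[:,:2].mean(0)]+([.025] if r is None else [])
    return least_squares(f,x0,loss='soft_l1',f_scale=.002).x
def handle(f,x0,hand=(10,25)):
    hsv=cv2.cvtColor(f['color'],cv2.COLOR_RGB2HSV)
    m=((hsv[...,0]<20)&(hsv[...,1]>110)&(hsv[...,2]>25)).astype(np.uint8)
    n,l,st,c=cv2.connectedComponentsWithStats(m)
    i=min(range(1,n),key=lambda i:np.hypot(*(c[i]-x0))+(1e3 if st[i,4]<40 else 0))
    return l==i
def fit_axis(masks):
    # plane per view through midline
    N=[];d=[]
    for f,m in masks:
        v,u=np.nonzero(m);p=np.stack([u,v],1).astype(np.float32)
        vx,vy,cx,cy=cv2.fitLine(p,cv2.DIST_HUBER,0,.01,.01).ravel()
        c,r1=ray(f,cx-20*vx,cy-20*vy);_,r2=ray(f,cx+20*vx,cy+20*vy)
        n=np.cross(r1,r2);n/=np.linalg.norm(n);N.append(n);d.append(n@c)
    def at(z):
        A=np.array(N)[:,:2];b=np.array(d)-np.array(N)[:,2]*z
        return np.linalg.lstsq(A,b,rcond=None)[0]
    return at
E
python3 - <<'E'
from m import *
import pickle
s=pickle.load(open('side0.pkl','rb'));t=pickle.load(open('top0.pkl','rb'))
ms,mt=handle(s,(357,270)),handle(t,(402,192))
print(ms.sum(),mt.sum())
at=fit_axis([(s,ms),(t,mt)])
for z in (.006,.075,.136,.186): print('brush',z,at(z).round(4))
for n,f in (('s',s),('t',t)):
    P=cloud(f)[f['depth']>0]
    def sel(c,r,lo,hi): return P[(np.hypot(P[:,0]-c[0],P[:,1]-c[1])<r)&(P[:,2]>lo)&(P[:,2]<hi)]
    q=sel((.483,.044),.04,.122,.131);print(n,'cup',len(q),circ(q).round(4))
    q=sel((.478,-.228),.03,.070,.078);q=q[np.hypot(*(q[:,:2]-at(.075)).T)>.015];print(n,'tube',len(q),circ(q).round(4))
    q=sel((.545,.015),.035,.139,.150);r=cv2.minAreaRect((q[:,:2]*1000).astype(np.float32));print(n,'knob',r,q[:,2].mean())
    q=sel((.545,.015),.11,.02,.048);q=q[np.hypot(*(q[:,:2]-[.545,.015]).T)>.09]; print('plate',len(q),circ(q).round(4))
    q=sel((.545,.135),.03,.055,.066);print('idx',len(q),q.mean(0).round(4))
E
```

```text
223 107
brush 0.006 [ 0.487  -0.2341]
brush 0.075 [ 0.4866 -0.2339]
brush 0.136 [ 0.4864 -0.2338]
brush 0.186 [ 0.4861 -0.2337]
s cup 110 [0.4779 0.0476 0.0253]
s tube 80 [ 0.4832 -0.2338  0.0193]
s knob ((542.0640258789062, 15.131053924560547), (19.124000549316406, 43.78114700317383), 64.5129165649414) 0.14277654219371114
plate 172 [0.5451 0.0177 0.1   ]
idx 47 [0.5611 0.1284 0.0615]
t cup 114 [0.4815 0.0481 0.0253]
t tube 72 [ 0.4864 -0.2331  0.0192]
t knob ((545.279541015625, 14.788240432739258), (13.989861488342285, 45.022159576416016), 61.56597137451172) 0.14381470690114745
plate 49 [0.5513 0.0167 0.1024]
idx 79 [0.5627 0.13   0.0619]
```

Call:
servo_tool(
  plan=[
    [0,0,0,4.2,-1],
    [-1,-1,0,0,-1],
    [-2,-2,0,0,-1],
    [-2,-2,0,0,-1],
    [-2,-2,0,0,-1],
    [-2,-2,0,0,-1],
    [-2,-2,0,0,-1],
    [-2,-2,0,0,-1],
    [-2,-2,0,0,-1],
    [-2,-2,0,0,-1],
    [-2,-2,0,0,-1],
    [-2,-2,0,0,-1],
    [-2,-2,0,0,-1],
    [-2,-2,0,0,-1],
    [-2,-2,0,0,-1],
    [-2,-2,0,0,-1],
    [-2,-2,0,0,-1],
    [-2,-2,0,0,-1],
    [-2,-2,0,0,-1],
    [-2,-2,0,0,-1],
  ],
)

```text
time: 1.82
ee_pos: [0.4038, 0.0743, 0.2313]
orientation: [0.236, 0.972, -0.0, -0.0]
force: [0.6, -0.1, -0.3]
opening: 1.001
```

```bash
cat > go.py <<'E'
from h import *
import sys
from scipy.spatial.transform import Rotation as Ro
def rel(target,grasp=False):
    s=get_state();R=Ro.from_quat(s['orientation']).as_matrix()
    print('t',round(s['time'],2),'tcp',s['ee_pos'].round(4),'hdg',np.degrees(np.arctan2(R[1,0],R[0,0])).round(2),'tilt',np.degrees(np.arccos(-R[2,2])).round(2),'F',s['force'].round(1),'T',s['ft_torque'].round(3),'open',round(s['opening'],3),'q',s['qpos'].round(2))
    if target is not None: print('move cm',(R.T@(np.array(target)-s['ee_pos'])*100).round(2))
if __name__=='__main__': rel([float(a) for a in sys.argv[1:4]] if len(sys.argv)>3 else None)
E
python3 go.py .486 -.234 .23
```

```text
t 1.82 tcp [0.4038 0.0743 0.2313] hdg 152.75 tilt 0.01 F [ 0.6 -0.1 -0.3] T [-0.011  0.031 -0.023] open 1.001 q [ 0.15  0.1   2.08 -0.    0.96 -0.94]
move cm [-21.43 -23.64   0.13]
```

Call:
servo_tool(
  plan=[
    [-2,-2.2,0,0,-1],
    [-2,-2.2,0,0,-1],
    [-2,-2.2,0,0,-1],
    [-2,-2.2,0,0,-1],
    [-2,-2.2,0,0,-1],
    [-2,-2.2,0,0,-1],
    [-2,-2.2,0,0,-1],
    [-2,-2.2,0,0,-1],
    [-2,-2.2,0,0,-1],
    [-2,-2.2,0,0,-1],
    [-1.4,-1.6,0,0,-1],
    [0,0,0,0,-1],
    [0,0,0,0,-1],
  ],
)

```text
time: 2.9
ee_pos: [0.4852, -0.2327, 0.2309]
orientation: [0.237, 0.972, 0.0, -0.0]
force: [0.5, 0.7, -0.7]
opening: 0.997
```

```bash
python3 go.py .486 -.234 .117; python3 - <<'E'
from h import *
for n in ('wrist','side'):
    f=grab_frame(n);save(f,n+'1.png')
E
```

```text
t 2.9 tcp [ 0.4852 -0.2327  0.2309] hdg 152.6 tilt 0.06 F [ 0.5  0.7 -0.7] T [-0.028  0.005 -0.011] open 0.997 q [-0.47  0.3   1.82 -0.    1.02 -1.56]
move cm [-0.15 -0.08 11.39]
```

View pics/wrist1.png

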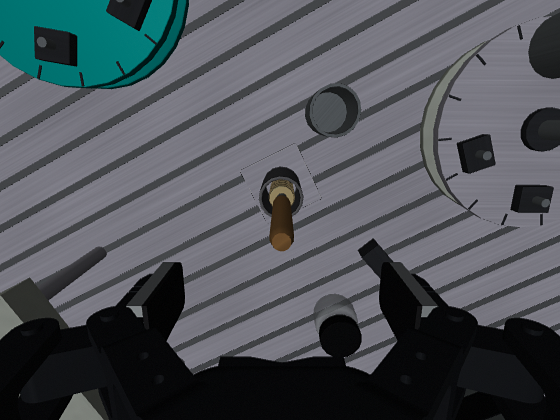

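View pics/side1.png

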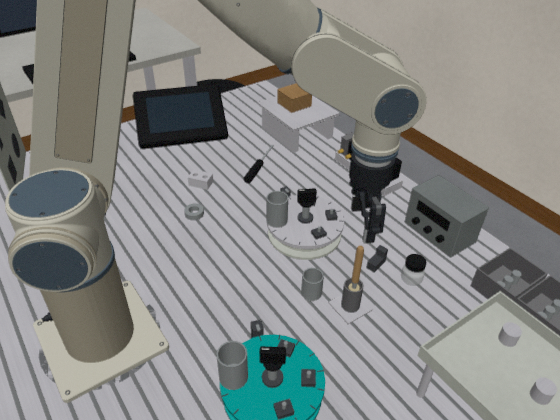

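The wrist view shows the brush handle centred between the open fingers, with its top at (282,242). I'll descend and check the axis from this view before gripping.

Call:
servo_tool(
  plan=[
    [-0.15,-0.1,1,0,-1],
    [0,0,2,0,-1],
    [0,0,2,0,-1],
    [0,0,2,0,-1],
    [0,0,2,0,-1],
    [0,0,1.5,0,-1],
    [0,0,0.8,0,-1],
    [0,0,0,0,-1],
    [0,0,0,0,-1],
  ],
)

```text
time: 3.75
ee_pos: [0.4868, -0.2328, 0.1182]
orientation: [0.236, 0.972, 0.0, -0.0]
force: [-0.0, 0.4, -0.1]
opening: 1.003
```

```bash
python3 go.py .486 -.234 .117; python3 - <<'E'
from h import *
for n in ('wrist','side'):
    f=grab_frame(n);save(f,n+'2.png')
E
```

```text
t 3.75 tcp [ 0.4868 -0.2328  0.1182] hdg 152.71 tilt 0.04 F [-0.   0.4 -0.1] T [-0.02   0.025 -0.003] open 1.003 q [-0.47  0.46  1.89  0.    0.79 -1.56]
move cm [ 0.02 -0.14  0.12]
```

View pics/wrist2.png

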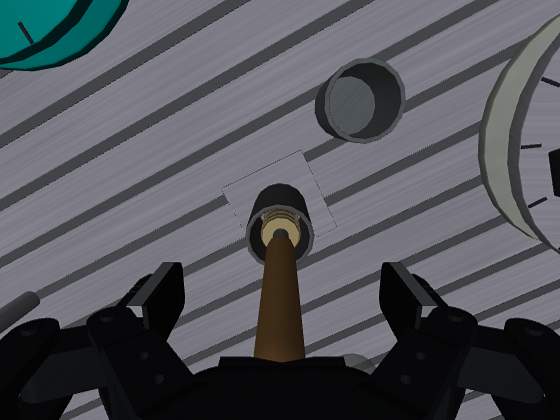

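View pics/side2.png

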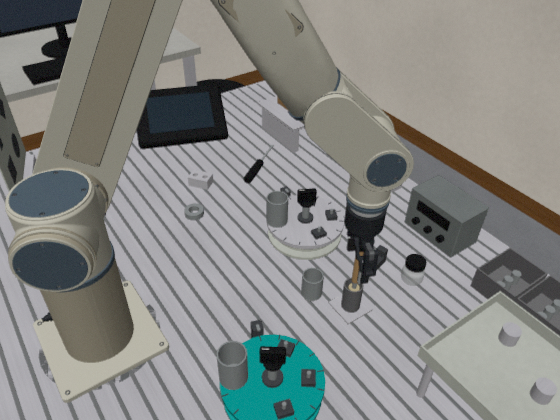

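The handle at (280,310) lies midway between the pads. I'll close on it.

Call:
servo_tool(
  plan=[
    [0,0,0,0,0],
    [0,0,0,0,1],
    [0,0,0,0,1],
    [0,0,0,0,1],
    [0,0,0,0,1],
    [0,0,0,0,1],
    [0,0,0,0,1],
    [0,0,0,0,1],
    [0,0,0,0,1],
    [0,0,0,0,1],
    [0,0,0,0,1],
    [0,0,0,0,1],
  ],
)

```text
time: 4.85
ee_pos: [0.4871, -0.2335, 0.1186]
orientation: [0.236, 0.972, -0.0, 0.0]
force: [-1.5, -1.0, 5.4]
opening: 0.171
```

```bash
python3 go.py .486 -.234 .117; python3 - <<'E'
from h import *
for n in ('wrist','side'):
    f=grab_frame(n);save(f,n+'3.png')
E
```

```text
t 4.85 tcp [ 0.4871 -0.2335  0.1186] hdg 152.67 tilt 0.03 F [-1.5 -1.   5.4] T [-0.165  0.265 -0.001] open 0.171 q [-0.47  0.46  1.89 -0.    0.79 -1.56]
move cm [ 0.08 -0.09  0.16]
```

View pics/wrist3.png

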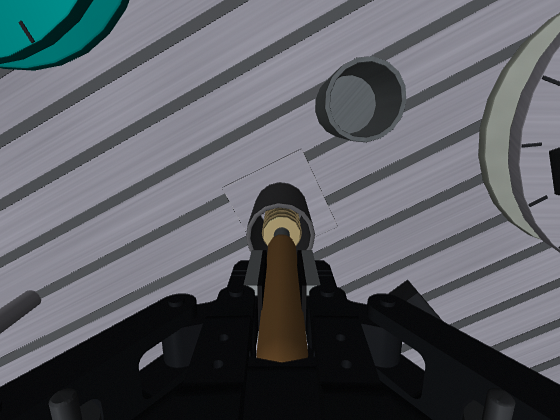

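Gripped, with the opening at about 14.5 mm on a 16 mm handle. I'll lift and move over the cup.

Call:
servo_tool(
  plan=[
    [0,0,-0.5,0,1],
    [0,0,-1.5,0,1],
    [0,0,-2,0,1],
    [0,0,-2,0,1],
    [0,0,-2,0,1],
    [0,0,-2,0,1],
    [0,0,-2,0,1],
    [0,0,-2,0,1],
    [0,0,-2,0,1],
    [0,0,-1,0,1],
    [0,0,0,0,1],
  ],
)

```text
time: 5.87
ee_pos: [0.4879, -0.2338, 0.2905]
orientation: [0.236, 0.972, -0.0, 0.002]
force: [0.4, 0.6, -0.6]
opening: 0.171
```

Call:
servo_tool(
  plan=[
    [0.6,1,0,0,1],
    [1,2,0,0,1],
    [1.2,2.2,0,0,1],
    [1.2,2.2,0,0,1],
    [1.2,2.2,0,0,1],
    [1.2,2.2,0,0,1],
    [1.2,2.2,0,0,1],
    [1.2,2.2,0,0,1],
    [1.2,2.2,0,0,1],
    [1.2,2.2,0,0,1],
    [1.2,2.2,0,0,1],
    [1.0,1.6,0,0,1],
    [0.1,0.3,0,0,1],
    [0,0,0,0,1],
    [0,0,0,0,1],
  ],
)

```text
time: 7.12
ee_pos: [0.4797, 0.048, 0.2873]
orientation: [0.236, 0.972, -0.0, -0.001]
force: [0.9, -0.8, -1.3]
opening: 0.166
```

```bash
python3 go.py .480 .048 .289; python3 - <<'E'
from m import *
import pickle
for n in ('wrist','side','top'):
    f=grab_frame(n);save(f,n+'4.png');pickle.dump(f,open(n+'4.pkl','wb'))
E
```

```text
t 7.12 tcp [0.4797 0.048  0.2873] hdg 152.71 tilt 0.12 F [ 0.9 -0.8 -1.3] T [-0.014  0.023 -0.031] open 0.166 q [ 0.08  0.14  1.88 -0.    1.12 -1.02]
move cm [-0.03  0.01 -0.17]
```

View pics/wrist4.png

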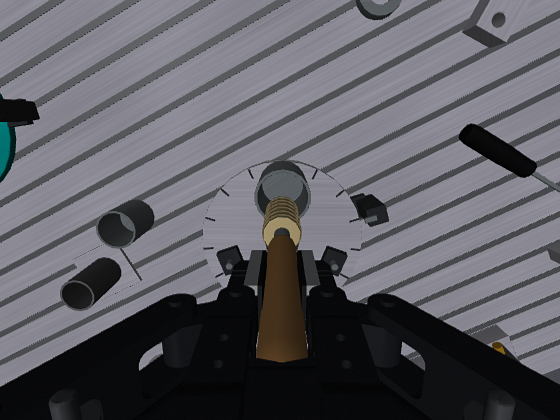

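View pics/side4.png

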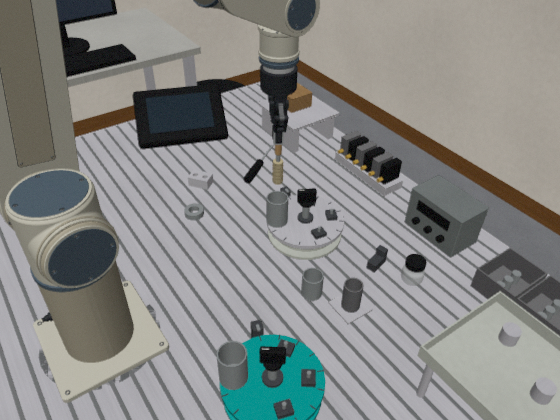

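View pics/top4.png

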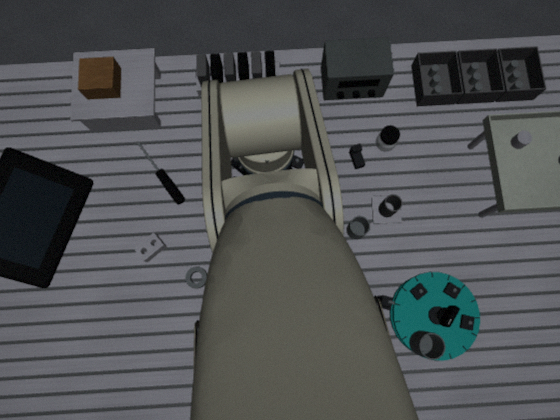

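The side view shows the brush head's lower end at about (277,183), above the cup rim at (277,200). In the wrist view the head lines up with the cup. I'll check this in numbers and refine the now empty stand.

```bash
python3 - <<'E'
from m import *
import pickle
s=pickle.load(open('side4.pkl','rb'));t=pickle.load(open('top4.pkl','rb'));w=pickle.load(open('wrist4.pkl','rb'))
print('pred tip side',pix(s,[.4797,.048,.1748]),'pred rim c',pix(s,[.480,.048,.127]))
for n,f in (('s',s),('t',t),('w',w)):
    P=cloud(f)[f['depth']>0]
    q=P[(np.hypot(P[:,0]-.486,P[:,1]+.234)<.028)&(P[:,2]>.071)&(P[:,2]<.079)]
    if len(q)>8:print(n,'tube',len(q),circ(q).round(4),circ(q,.0195).round(4))
    q=P[(np.hypot(P[:,0]-.48,P[:,1]-.048)<.035)&(P[:,2]>.123)&(P[:,2]<.131)]
    if len(q)>8:print(n,'cup',len(q),circ(q).round(4),circ(q,.0255).round(4))
    q=P[(np.hypot(P[:,0]-.48,P[:,1]-.048)<.025)&(P[:,2]>.16)&(P[:,2]<.235)]
    for lo in (.175,.19,.205):
        r=q[(q[:,2]>lo)&(q[:,2]<lo+.015)]
        if len(r)>8: print(n,'head',lo,len(r),circ(r,.012).round(4))
im=cv2.resize(s['color'][130:240,220:350],None,fx=5,fy=5,interpolation=cv2.INTER_CUBIC)
cv2.imwrite('pics/c4.png',im[...,::-1])
E
```

```text
pred tip side [277.38312064 181.4837357 ] pred rim c [277.24605953 197.18669743]
s tube 98 [ 0.4831 -0.2338  0.0192] [ 0.4831 -0.2338]
s cup 96 [0.4782 0.0475 0.0252] [0.4782 0.0475]
s head 0.175 50 [0.4791 0.048 ]
s head 0.19 59 [0.4789 0.0474]
s head 0.205 53 [0.4789 0.0479]
t tube 84 [ 0.4865 -0.2329  0.0192] [ 0.4865 -0.2329]
w tube 393 [ 0.4848 -0.2321  0.0193] [ 0.4848 -0.2321]
w cup 448 [0.48   0.0488 0.0251] [0.4802 0.0487]
w head 0.175 91 [0.4796 0.0483]
w head 0.19 197 [0.4797 0.0483]
w head 0.205 136 [0.4798 0.0484]
```

View pics/c4.png

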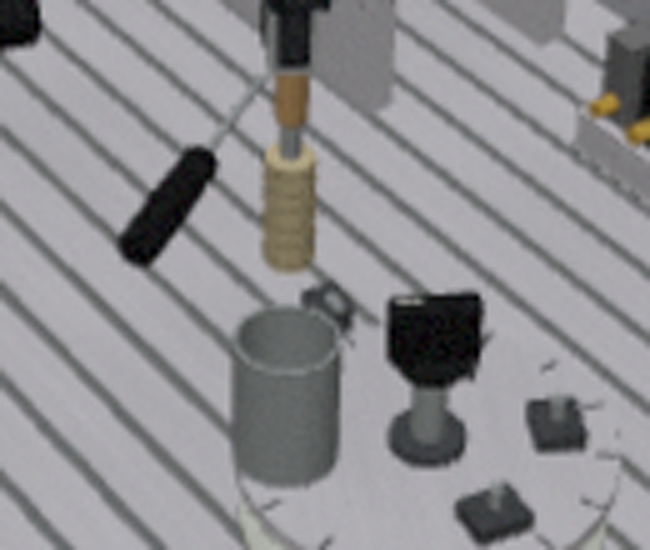

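Head and cup axes agree within 1 mm in both views. First stroke down.

Call:
servo_tool(
  plan=[
    [0,0,1,0,1],
    [0,0,2,0,1],
    [0,0,2,0,1],
    [0,0,2,0,1],
    [0,0,2,0,1],
    [0,0,1.2,0,1],
    [0,0,0.6,0,1],
    [0,0,0.4,0,1],
    [0,0,0.2,0,1],
    [0,0,0,0,1],
    [0,0,0,0,1],
    [0,0,0,0,1],
  ],
)

```text
time: 8.27
ee_pos: [0.481, 0.0481, 0.175]
orientation: [0.236, 0.972, 0.0, 0.001]
force: [-0.0, 0.6, -0.9]
opening: 0.171
```

```bash
python3 go.py .480 .048 .1745; python3 - <<'E'
from h import *
f=grab_frame('side')
im=cv2.resize(f['color'][130:240,220:350],None,fx=5,fy=5,interpolation=cv2.INTER_CUBIC)
cv2.imwrite('pics/c5.png',im[...,::-1])
E
```

```text
t 8.27 tcp [0.481  0.0481 0.175 ] hdg 152.66 tilt 0.09 F [-0.   0.6 -0.9] T [0.041 0.03  0.018] open 0.171 q [ 0.07  0.3   1.98 -0.    0.86 -1.02]
move cm [ 0.08 -0.05  0.05]
```

View pics/c5.png

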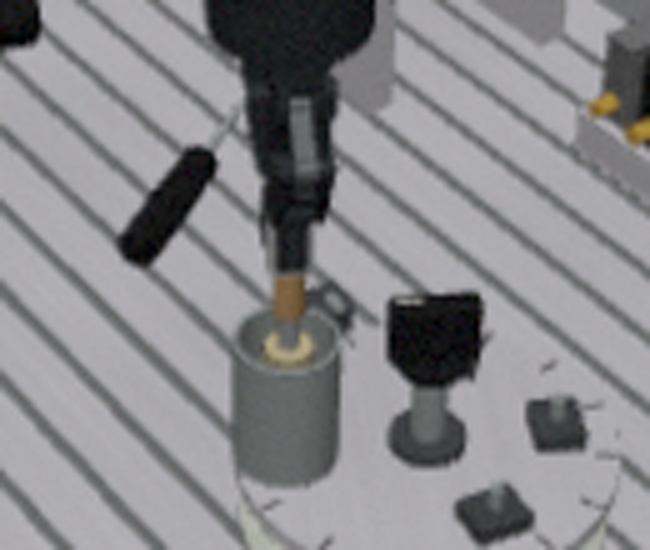

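Call:
servo_tool(
  plan=[
    [0,0,0.2,0,1],
    [0,0,0.1,0,1],
    [0,0,0.1,0,1],
    [0,0,0,0,1],
  ],
)

```text
time: 8.65
ee_pos: [0.4803, 0.0481, 0.1702]
orientation: [0.236, 0.972, -0.0, -0.0]
force: [-0.4, 0.4, -0.5]
opening: 0.168
```

Call:
servo_tool(
  plan=[
    [0,0,0.1,0,1],
    [0,0,0.1,0,1],
    [0,0,0,0,1],
  ],
)

```text
time: 8.9
ee_pos: [0.4813, 0.0482, 0.1695]
orientation: [0.236, 0.972, 0.0, 0.001]
force: [-2.9, 0.5, 12.1]
opening: 0.166
```

The tip touched the floor at 12 N, which confirms a tip offset of 112.5 mm. Now stroke up, down and up.

Call:
servo_tool(
  plan=[
    [0,0,-0.8,0,1],
    [0,0,-1.5,0,1],
    [0,0,-1.5,0,1],
    [0,0,-1.5,0,1],
    [0,0,-0.7,0,1],
    [0,0,0,0,1],
    [0,0,0,0,1],
    [0,0,0.7,0,1],
    [0,0,1.5,0,1],
    [0,0,1.5,0,1],
    [0,0,1.3,0,1],
    [0,0,0.6,0,1],
    [0,0,0.1,0,1],
    [0,0,0,0,1],
    [0,0,0,0,1],
    [0,0,0,0,1],
  ],
)

```text
time: 10.23
ee_pos: [0.4803, 0.048, 0.1712]
orientation: [0.236, 0.972, -0.0, -0.0]
force: [0.1, 0.9, -0.3]
opening: 0.163
```

```bash
python3 go.py .480 .048 .1695
```

```text
t 10.23 tcp [0.4803 0.048  0.1712] hdg 152.66 tilt 0.02 F [ 0.1  0.9 -0.3] T [0.009 0.036 0.044] open 0.163 q [ 0.08  0.3   1.99 -0.    0.85 -1.02]
move cm [ 0.02 -0.02  0.17]
```

Call:
servo_tool(
  plan=[
    [0,0,-1,0,1],
    [0,0,-2,0,1],
    [0,0,-2,0,1],
    [0,0,-2,0,1],
    [0,0,-2,0,1],
    [0,0,-2,0,1],
    [0,0,-1,0,1],
    [0,0,0,0,1],
  ],
)

```text
time: 10.9
ee_pos: [0.4818, 0.0482, 0.2943]
orientation: [0.236, 0.972, 0.001, 0.003]
force: [0.9, -0.3, -1.3]
opening: 0.166
```

Call:
servo_tool(
  plan=[
    [-0.6,-1,0,0,1],
    [-1,-2,0,0,1],
    [-1.2,-2.2,0,0,1],
    [-1.2,-2.2,0,0,1],
    [-1.2,-2.2,0,0,1],
    [-1.2,-2.2,0,0,1],
    [-1.2,-2.2,0,0,1],
    [-1.2,-2.2,0,0,1],
    [-1.2,-2.2,0,0,1],
    [-1.2,-2.2,0,0,1],
    [-1.2,-2.2,0,0,1],
    [-1.0,-1.6,0,0,1],
    [0,-0.3,0,0,1],
    [0,0,0,0,1],
    [0,0,0,0,1],
    [0,0,0,0,1],
  ],
)

```text
time: 12.23
ee_pos: [0.4855, -0.232, 0.2907]
orientation: [0.236, 0.972, 0.0, -0.001]
force: [-0.1, -0.2, -0.2]
opening: 0.168
```

```bash
python3 go.py .486 -.233 .118; python3 - <<'E'
from m import *
for n in ('wrist','side'):
    f=grab_frame(n);save(f,n+'6.png')
    P=cloud(f)[f['depth']>0]
    q=P[(np.hypot(P[:,0]-.486,P[:,1]+.234)<.028)&(P[:,2]>.071)&(P[:,2]<.079)]
    if len(q)>8:print(n,'tube',len(q),circ(q,.0195).round(4))
    q=P[(np.hypot(P[:,0]-.486,P[:,1]+.233)<.025)&(P[:,2]>.16)&(P[:,2]<.235)]
    for lo in (.178,.19,.205):
        r=q[(q[:,2]>lo)&(q[:,2]<lo+.015)]
        if len(r)>8: print(n,'head',lo,len(r),circ(r,.012).round(4))
E
```

```text
t 12.23 tcp [ 0.4855 -0.232   0.2907] hdg 152.69 tilt 0.08 F [-0.1 -0.2 -0.2] T [ 0.039 -0.01   0.015] open 0.168 q [-0.47  0.23  1.76  0.    1.15 -1.56]
move cm [-0.11 -0.07 17.27]
wrist tube 256 [ 0.4849 -0.2331]
wrist head 0.178 94 [ 0.4855 -0.2315]
wrist head 0.19 111 [ 0.4856 -0.2316]
wrist head 0.205 211 [ 0.4856 -0.2315]
side tube 93 [ 0.4831 -0.2339]
side head 0.178 61 [ 0.485  -0.2317]
side head 0.19 66 [ 0.4851 -0.2315]
side head 0.205 79 [ 0.4847 -0.2315]
```

View pics/side6.png

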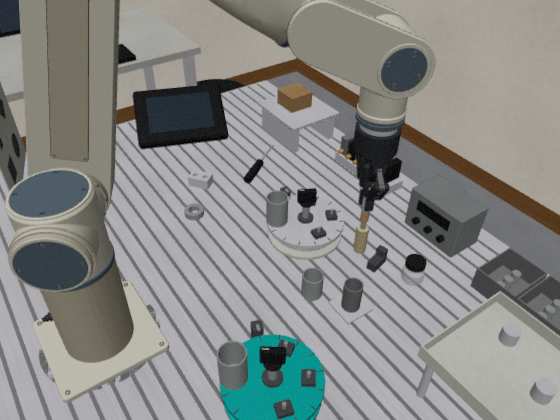

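Side and wrist views agree the tube is about 2 mm off towards tool −y. I'll correct that and lower.

Call:
servo_tool(
  plan=[
    [0,-0.2,1,0,1],
    [0,0,2,0,1],
    [0,0,2,0,1],
    [0,0,2,0,1],
    [0,0,1.5,0,1],
    [0,0,1.5,0,1],
    [0,0,1.5,0,1],
    [0,0,1.5,0,1],
    [0,0,1.5,0,1],
    [0,0,1,0,1],
    [0,0,0.7,0,1],
    [0,0,0.4,0,1],
    [0,0,0.2,0,1],
    [0,0,0,0,1],
    [0,0,0,0,1],
  ],
)

```text
time: 13.58
ee_pos: [0.4855, -0.2348, 0.1238]
orientation: [0.236, 0.972, -0.0, 0.0]
force: [-0.1, -0.6, 0.3]
opening: 0.173
```

```bash
python3 go.py .485 -.234 .1185; python3 - <<'E'
from h import *
for n in ('wrist',):
    f=grab_frame(n);save(f,n+'7.png')
E
```

```text
t 13.58 tcp [ 0.4855 -0.2348  0.1238] hdg 152.67 tilt 0.05 F [-0.1 -0.6  0.3] T [ 0.015  0.007 -0.013] open 0.173 q [-0.47  0.45  1.89  0.    0.8  -1.57]
move cm [0.08 0.05 0.53]
```

View pics/wrist7.png

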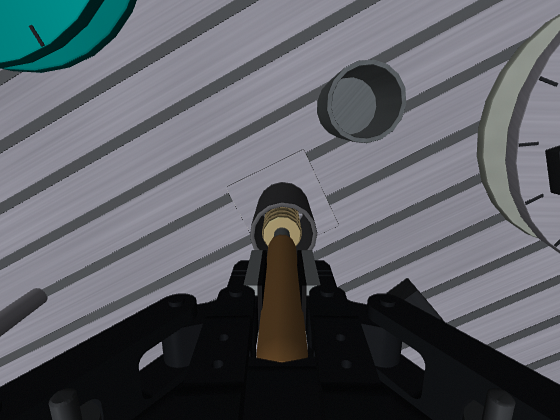

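The head is inside the tube and near its centre (head at (281,230), tube at (284,228)). I'll lower the last 5 mm.

Call:
servo_tool(
  plan=[
    [0,0.1,0.3,0,1],
    [0,0,0.1,0,1],
    [0,0,0.1,0,1],
    [0,0,0,0,1],
    [0,0,0,0,1],
  ],
)

```text
time: 14.05
ee_pos: [0.4859, -0.2339, 0.1186]
orientation: [0.236, 0.972, -0.0, 0.0]
force: [0.3, -0.0, 2.0]
opening: 0.164
```

Call:
servo_tool(
  plan=[
    [0,0,0,0,0.5],
    [0,0,0,0,0.2],
    [0,0,0,0,-0.2],
    [0,0,0,0,-0.6],
    [0,0,0,0,-1],
    [0,0,0,0,-1],
    [0,0,0,0,-1],
    [0,0,0,0,-1],
    [0,0,0,0,-1],
    [0,0,0,0,-1],
  ],
)

```text
time: 14.88
ee_pos: [0.4856, -0.2338, 0.1183]
orientation: [0.236, 0.972, -0.0, 0.0]
force: [-0.1, 0.7, -0.3]
opening: 1.002
```

```bash
python3 go.py .4855 -.234 .23; python3 - <<'E'
from h import *
for n in ('wrist',):
    f=grab_frame(n);save(f,n+'8.png')
E
```

```text
t 14.88 tcp [ 0.4856 -0.2338  0.1183] hdg 152.66 tilt 0.0 F [-0.1  0.7 -0.3] T [-0.022  0.056  0.017] open 1.002 q [-0.47  0.46  1.89 -0.    0.79 -1.56]
move cm [ -0.    -0.02 -11.17]
```

View pics/wrist8.png

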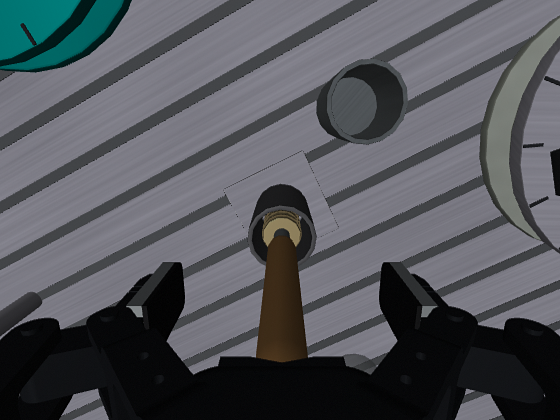

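The brush stands upright and is released, with the handle at (280,310) and the fingers clear. I'll lift and move over the knob.

Call:
servo_tool(
  plan=[
    [0,0,-0.5,0,-1],
    [0,0,-1.5,0,-1],
    [0,0,-2,0,-1],
    [0,0,-2,0,-1],
    [0,0,-2,0,-1],
    [0,0,-2,0,-1],
    [0,0,-1.5,0,-1],
    [0,0,0,0,-1],
  ],
)

```text
time: 15.6
ee_pos: [0.4873, -0.2346, 0.2369]
orientation: [0.236, 0.972, -0.001, 0.003]
force: [0.4, -0.1, -0.3]
opening: 1.003
```

Call:
servo_tool(
  plan=[
    [0.3,1,0,0,-1],
    [0.5,2,0,0,-1],
    [0.6,2.4,0,0,-1],
    [0.6,2.4,0,0,-1],
    [0.6,2.4,0,0,-1],
    [0.6,2.4,0,0,-1],
    [0.6,2.4,0,0,-1],
    [0.6,2.4,0,0,-1],
    [0.6,2.4,0,0,-1],
    [0.6,2.4,0,0,-1],
    [0.6,2,0,0,-1],
    [0.05,0.57,0,0,-1],
    [0,0,0,0,-1],
    [0,0,0,0,-1],
  ],
)

```text
time: 16.77
ee_pos: [0.5431, 0.0151, 0.2324]
orientation: [0.236, 0.972, -0.0, -0.001]
force: [0.4, -0.2, 0.5]
opening: 1.005
```

```bash
python3 go.py .544 .015 .113; python3 - <<'E'
from m import *
import pickle
g={}
for n in ('wrist','side'):
    f=grab_frame(n);save(f,n+'9.png');g[n]=f
    P=cloud(f)[f['depth']>0]
    q=P[(np.hypot(P[:,0]-.544,P[:,1]-.015)<.035)&(P[:,2]>.136)&(P[:,2]<.15)]
    if len(q)>8: print(n,len(q),cv2.minAreaRect((q[:,:2]*1000).astype(np.float32)),q[:,2].mean())
    q=P[(np.hypot(P[:,0]-.48,P[:,1]-.048)<.035)&(P[:,2]>.123)&(P[:,2]<.131)]
    if len(q)>8:print(n,'cup',len(q),circ(q,.0255).round(4))
    print(pix(f,[.544,.015,.144]))
f=g['side'];m=handle(f,(357,270));print(m.sum())
v,u=np.nonzero(m);print('side handle',cv2.fitLine(np.stack([u,v],1).astype(np.float32),cv2.DIST_HUBER,0,.01,.01).ravel())
P=cloud(f)[m];print(P.max(0),[circ(P[(P[:,2]>a)&(P[:,2]<a+.03)],.008).round(4) for a in (.1,.13,.155)])
E
```

```text
t 16.77 tcp [0.5431 0.0151 0.2324] hdg 152.72 tilt 0.11 F [ 0.4 -0.2  0.5] T [0.029 0.001 0.006] open 1.005 q [ 0.01  0.3   1.81 -0.    1.03 -1.09]
move cm [-0.1   0.05 11.94]
wrist 1112 ((543.7687377929688, 15.597427368164062), (13.526410102844238, 45.22220230102539), 62.3648796081543) 0.14396368892935996
wrist cup 1015 [0.4809 0.0493]
[281.48429123 219.27324666]
side 104 ((541.4191284179688, 13.244585037231445), (17.89989471435547, 46.00035858154297), 57.52150344848633) 0.1418628330957146
side cup 88 [0.4784 0.0479]
[306.97743336 189.56441709]
222
side handle [ 1.6270857e-01 -9.8667419e-01  3.5736667e+02  2.6464966e+02]
[ 0.48941379 -0.23117193  0.18792572] [array([ 0.4849, -0.2333]), array([ 0.485 , -0.2335]), array([ 0.4855, -0.2333])]
```

View pics/wrist9.png

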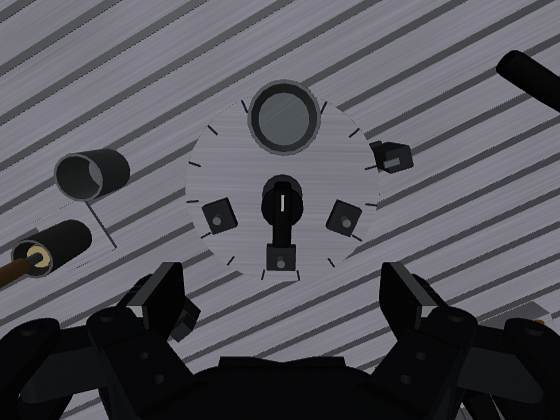

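View pics/side9.png

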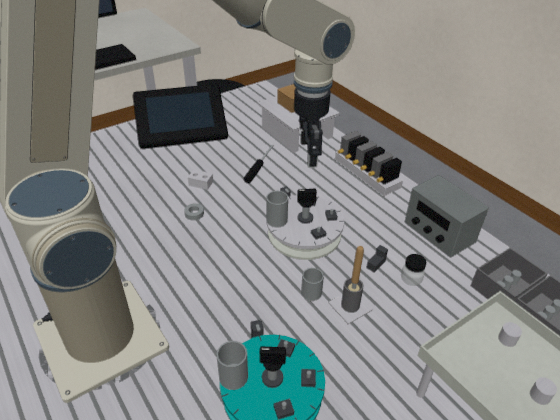

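The wrist view shows the knob bar at (282,215), upright in the image and midway between the fingers, and the cup at (285,118). The bar measures at (0.544, 0.0155) with heading 152.4°, against a tool heading of 152.7°. The brush stands upright in the side view. I'll descend and grip the knob.

Call:
servo_tool(
  plan=[
    [-0.05,0.05,1,0,-1],
    [0,0,2,0,-1],
    [0,0,2,0,-1],
    [0,0,2,0,-1],
    [0,0,2,0,-1],
    [0,0,1.5,0,-1],
    [0,0,0.9,0,-1],
    [0,0,0.5,0,-1],
    [0,0,0,0,-1],
    [0,0,0,0,-1],
  ],
)

```text
time: 17.7
ee_pos: [0.5447, 0.0149, 0.1146]
orientation: [0.237, 0.972, 0.0, 0.0]
force: [0.4, -0.5, -0.4]
opening: 1.0
```

Call:
servo_tool(
  plan=[
    [0,0,0,0,0],
    [0,0,0,0,0.4],
    [0,0,0,0,1],
    [0,0,0,0,1],
    [0,0,0,0,1],
    [0,0,0,0,1],
    [0,0,0,0,1],
    [0,0,0,0,1],
    [0,0,0,0,1],
    [0,0,0,0,1],
    [0,0,0,0,1],
    [0,0,0,0,1],
  ],
)

```text
time: 18.7
ee_pos: [0.5443, 0.0146, 0.1147]
orientation: [0.236, 0.972, -0.0, -0.0]
force: [-2.8, -4.0, 5.9]
opening: 0.153
```

```bash
python3 go.py .544 .015 .113; python3 - <<'E'
from m import *
for n in ('wrist','side'):
    f=grab_frame(n);save(f,n+'10.png')
    P=cloud(f)[f['depth']>0]
    q=P[(np.hypot(P[:,0]-.48,P[:,1]-.048)<.035)&(P[:,2]>.123)&(P[:,2]<.131)]
    if len(q)>8:print(n,'cup',len(q),circ(q,.0255).round(4))
E
```

```text
t 18.7 tcp [0.5443 0.0146 0.1147] hdg 152.67 tilt 0.05 F [-2.8 -4.   5.9] T [-0.549  0.384  0.047] open 0.153 q [ 0.01  0.47  1.88 -0.    0.79 -1.09]
move cm [0.04 0.02 0.17]
wrist cup 4046 [0.4807 0.0485]
side cup 99 [0.4778 0.0474]
```

View pics/wrist10.png

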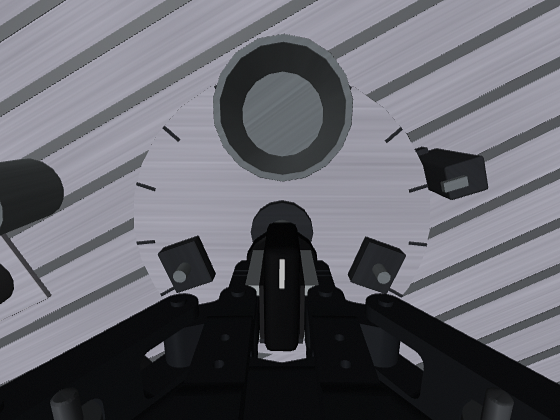

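The knob is held squarely. The first click is +24° about tool z, which is clockwise because the earlier +4.2° lowered the heading. I'll stop half-way once to feel the detent.

Call:
servo_tool(
  plan=[
    [0,0,0,2,1],
    [0,0,0,2,1],
    [0,0,0,2,1],
    [0,0,0,2,1],
    [0,0,0,0,1],
  ],
)

```text
time: 19.22
ee_pos: [0.5444, 0.0148, 0.1147]
orientation: [0.304, 0.953, -0.0, 0.0]
force: [-1.4, -2.7, 5.8]
opening: 0.153
```

```bash
python3 go.py
```

```text
t 19.22 tcp [0.5444 0.0148 0.1147] hdg 144.58 tilt 0.04 F [-1.4 -2.7  5.8] T [-0.408  0.312  0.026] open 0.153 q [ 0.01  0.47  1.88 -0.    0.78 -0.95]
```

Call:
servo_tool(
  plan=[
    [0,0,0,2,1],
    [0,0,0,2,1],
    [0,0,0,2,1],
    [0,0,0,2,1],
    [0,0,0,0,1],
  ],
)

```text
time: 19.63
ee_pos: [0.5445, 0.0149, 0.1147]
orientation: [0.37, 0.929, -0.0, 0.0]
force: [-2.7, -2.3, 4.9]
opening: 0.15
```

```bash
python3 go.py
```

```text
t 19.63 tcp [0.5445 0.0149 0.1147] hdg 136.58 tilt 0.02 F [-2.7 -2.3  4.9] T [-0.354  0.301 -0.113] open 0.15 q [ 0.01  0.47  1.88 -0.    0.78 -0.81]
```

Call:
servo_tool(
  plan=[
    [0,0,0,2,1],
    [0,0,0,2,1],
    [0,0,0,2,1],
    [0,0,0,2,1],
    [0,0,0,0,1],
    [0,0,0,0,1],
  ],
)

```text
time: 20.13
ee_pos: [0.5446, 0.015, 0.1147]
orientation: [0.433, 0.902, -0.0, 0.0]
force: [-1.7, -2.3, 4.8]
opening: 0.15
```

```bash
python3 go.py; python3 - <<'E'
from m import *
a=np.radians(152.7-24);c0=np.array([.5437,.0153])+.072*np.array([np.cos(a),np.sin(a)]);print('exp cup',c0)
for n in ('wrist','side'):
    f=grab_frame(n);save(f,n+'11.png')
    P=cloud(f)[f['depth']>0]
    q=P[(np.hypot(P[:,0]-c0[0],P[:,1]-c0[1])<.037)&(P[:,2]>.123)&(P[:,2]<.131)]
    if len(q)>8:
        c=circ(q,.0255);d=c-[.5437,.0153];print(n,'cup',len(q),c.round(4),'turn',152.7-np.degrees(np.arctan2(d[1],d[0])),np.hypot(*d))
E
```

```text
t 20.13 tcp [0.5446 0.015  0.1147] hdg 128.72 tilt 0.02 F [-1.7 -2.3  4.8] T [-0.306  0.25  -0.024] open 0.15 q [ 0.01  0.47  1.88 -0.    0.78 -0.67]
exp cup [0.49868253 0.07149099]
wrist cup 4051 [0.4998 0.0716] turn 24.70488837076138 0.07138585826790436
side cup 86 [0.4974 0.0704] turn 22.67104180285662 0.07197106695543429
```

View pics/wrist11.png

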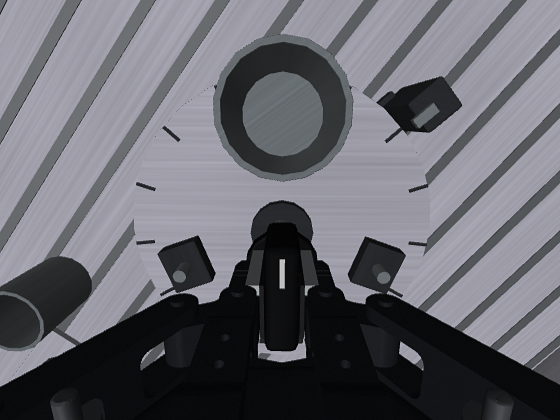

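One click. The torque swung to −0.11 N m past half-way and is back near zero at 24°, and the cup shows a turn of 23–25°. Now the second click.

Call:
servo_tool(
  plan=[
    [0,0,0,2,1],
    [0,0,0,2,1],
    [0,0,0,2,1],
    [0,0,0,2,1],
    [0,0,0,0,1],
  ],
)

```text
time: 20.65
ee_pos: [0.5448, 0.0151, 0.1147]
orientation: [0.495, 0.869, 0.0, 0.0]
force: [-0.9, -1.0, 4.9]
opening: 0.152
```

```bash
python3 go.py
```

```text
t 20.65 tcp [0.5448 0.0151 0.1147] hdg 120.66 tilt 0.04 F [-0.9 -1.   4.9] T [-0.205  0.289  0.088] open 0.152 q [ 0.01  0.47  1.88 -0.    0.78 -0.53]
```

Call:
servo_tool(
  plan=[
    [0,0,0,2,1],
    [0,0,0,2,1],
    [0,0,0,2,1],
    [0,0,0,2,1],
    [0,0,0,0,1],
  ],
)

```text
time: 21.07
ee_pos: [0.545, 0.0152, 0.1148]
orientation: [0.554, 0.832, 0.0, 0.0]
force: [-0.9, -1.4, 5.3]
opening: 0.152
```

```bash
python3 go.py
```

```text
t 21.07 tcp [0.545  0.0152 0.1148] hdg 112.66 tilt 0.06 F [-0.9 -1.4  5.3] T [-0.18   0.168 -0.136] open 0.152 q [ 0.01  0.47  1.88  0.    0.78 -0.39]
```

Call:
servo_tool(
  plan=[
    [0,0,0,2,1],
    [0,0,0,2,1],
    [0,0,0,2,1],
    [0,0,0,2,1],
    [0,0,0,0,1],
    [0,0,0,0,1],
  ],
)

```text
time: 21.57
ee_pos: [0.5451, 0.0153, 0.1147]
orientation: [0.61, 0.792, 0.0, 0.0]
force: [0.1, -0.9, 6.1]
opening: 0.155
```

```bash
python3 go.py; cat > cup.py <<'E'
from m import *
import sys
T=float(sys.argv[1]);a=np.radians(152.7-T);c0=np.array([.5437,.0153])+.072*np.array([np.cos(a),np.sin(a)]);print('exp cup',c0)
for n in ('wrist','side'):
    f=grab_frame(n);save(f,n+sys.argv[2]+'.png')
    P=cloud(f)[f['depth']>0]
    q=P[(np.hypot(P[:,0]-c0[0],P[:,1]-c0[1])<.037)&(P[:,2]>.123)&(P[:,2]<.131)]
    if len(q)>8:
        c=circ(q,.0255);d=c-[.5437,.0153];print(n,'cup',len(q),c.round(4),'turn',152.7-np.degrees(np.arctan2(d[1],d[0])),np.hypot(*d))
E
python3 cup.py 48 12
```

```text
t 21.57 tcp [0.5451 0.0153 0.1147] hdg 104.81 tilt 0.07 F [ 0.1 -0.9  6.1] T [-0.056 -0.003 -0.051] open 0.155 q [ 0.01  0.47  1.88  0.    0.78 -0.25]
exp cup [0.52542943 0.08494328]
wrist cup 4039 [0.5264 0.0848] turn 48.7520053021677 0.07160952728836614
side cup 67 [0.5245 0.0839] turn 47.038857516552284 0.07129424384972124
```

The second click felt the same: +0.09 at 8°, −0.14 at 16°, then near zero, with the turn at about 48°. Now the third.

Call:
servo_tool(
  plan=[
    [0,0,0,2,1],
    [0,0,0,2,1],
    [0,0,0,2,1],
    [0,0,0,2,1],
    [0,0,0,0,1],
  ],
)

```text
time: 22.08
ee_pos: [0.5453, 0.0153, 0.1147]
orientation: [0.664, 0.747, 0.001, 0.001]
force: [1.2, -0.4, 5.1]
opening: 0.151
```

```bash
python3 go.py
```

```text
t 22.08 tcp [0.5453 0.0153 0.1147] hdg 96.74 tilt 0.1 F [ 1.2 -0.4  5.1] T [-0.011 -0.118  0.01 ] open 0.151 q [ 0.01  0.47  1.88  0.    0.78 -0.11]
```

Call:
servo_tool(
  plan=[
    [0,0,0,2,1],
    [0,0,0,2,1],
    [0,0,0,2,1],
    [0,0,0,2,1],
    [0,0,0,0,1],
  ],
)

```text
time: 22.5
ee_pos: [0.5454, 0.0153, 0.1147]
orientation: [0.715, 0.699, 0.001, 0.001]
force: [3.8, 0.3, 4.7]
opening: 0.151
```

```bash
python3 go.py
```

```text
t 22.5 tcp [0.5454 0.0153 0.1147] hdg 88.72 tilt 0.12 F [3.8 0.3 4.7] T [-0.032 -0.275 -0.101] open 0.151 q [0.01 0.47 1.88 0.   0.78 0.03]
```

Call:
servo_tool(
  plan=[
    [0,0,0,2,1],
    [0,0,0,2,1],
    [0,0,0,2,1],
    [0,0,0,2,1],
    [0,0,0,0,1],
    [0,0,0,0,1],
    [0,0,0,0,1],
    [0,0,0,0,1],
  ],
)

```text
time: 23.17
ee_pos: [0.5456, 0.0153, 0.1148]
orientation: [0.762, 0.648, 0.001, 0.001]
force: [5.5, 0.1, 4.5]
opening: 0.154
```

```bash
python3 go.py; python3 cup.py 72 13
python3 - <<'E'
from m import *
f=grab_frame('side');m=handle(f,(357,270));P=cloud(f)[m];print(m.sum(),P.max(0),[circ(P[(P[:,2]>a)&(P[:,2]<a+.03)],.008).round(4) for a in (.1,.13,.155)])
E
```

```text
t 23.17 tcp [0.5456 0.0153 0.1148] hdg 80.8 tilt 0.14 F [5.5 0.1 4.5] T [ 0.105 -0.611 -0.003] open 0.154 q [0.01 0.47 1.88 0.   0.78 0.17]
exp cup [0.55533548 0.08635361]
wrist cup 4048 [0.5563 0.0861] turn 72.76530141349706 0.07188625743945512
side cup 26 [0.5537 0.0844] turn 70.91890049090254 0.06984440071684583
216 [ 0.48843216 -0.23065148  0.18729786] [array([ 0.4849, -0.2335]), array([ 0.485 , -0.2337]), array([ 0.4859, -0.2336])]
```

View pics/wrist13.png

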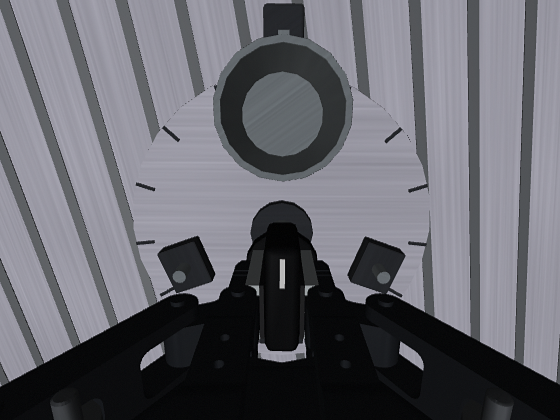

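View pics/side13.png

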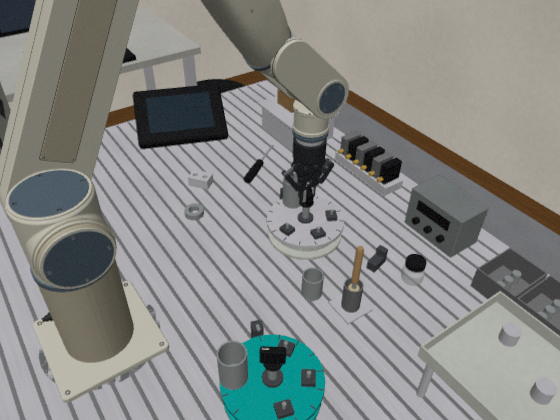

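The wrist view shows the cup (283,110) in line with the index block (284,20) and the knob bar held between the pads. The side view shows the brush upright in its stand at (355,280) and the loose things where they were. I'll hand in.

```bash
python3 -c "
from workcell import *
print(finish_job())"
```

```text
the job is handed in; nothing more can be done
None
```

I brushed the cup with two full strokes, put the brush back in its stand and let go. I then turned the plate three clicks clockwise and handed in at about 23 s, still gripping the knob. `finish_job()` gives no verdict, so these are my own readings:

- **Strokes:** On the first stroke the tip touched the cup's floor at 12 N. The second stroke was stopped about 2 mm above the floor by the arm reading, so it was near the floor without a felt contact. It was inside the 12 mm limit. The first up-stroke was commanded to about 60 mm above the floor, and the second lifted right out of the cup.
- **Brush:** In the last side view it stands upright in its stand. The handle is vertical within about 1 mm along its length, and its top is 187 mm above the table, against 186 mm expected.
- **Plate:** I read the torque at 8°, 16° and 24° of each click, and it swung the same way each time. At the end it was about zero, and the wrist view shows the cup in line with the index block.
- **Turn angle:** The tool turned 71.9° and the cup measured 72.8° from the wrist camera and 70.9° from the side camera, against 72° wanted. That disagreement matches the 2–3 mm offset between the cameras.
- **Loose things:** They look unmoved in the last side picture. I did not measure their positions.

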